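# Scrape the chips off the punching board

### The job

Two loose hardboard chips lie on the white punching board. Pick up the wooden scraper (the block with the long straight foot and the upright grip), set its foot down on the board and wipe both chips off the board's end into its steel catch tray, touching the chips with the scraper only. Then stand the scraper upright on the desk, clear of the board and tray, and let go.

Things in the scene. Friction and masses are not known exactly. Their poses are not given: they have to be found in the camera images.
- board: Fixed slab, white flat top, no rim: 180 mm long (x), 150 wide (y), 24 high. Origin: centre of its underside, at desk height; z up, x along it toward the open dark steel catch tray joined across its +x end (full width, x = 90 to 166 mm, floor 2 mm, walls 14 mm above the desk). Things pushed over the +x edge of the top drop into the tray. The tray end is to the robot's right.
- scraper_center (a point): Pale wooden scraper, 0.15 kg, upright on the desk. Foot 120 mm long (y), 24 thick (x), 22 high; on its middle a grip 60 mm wide (y), 26 thick (x), up to 90 mm: pinch across the 26, 50 to 75 mm above the underside. Same either way round. Point: on its axis, 45 mm above the underside; z up. Near it a stamp of the same wood and height with a round 40 mm foot: not needed.
- chip_0_center (a point): Loose dark hardboard chip, 26 x 20 x 6 mm, 10 g, lying flat on the board's top, on its -y half. The point is its centre, 3 mm above its underside.
- chip_1_center (a point): The second such chip, 26 x 20 x 6 mm, 10 g, on the board's +y half; point at its centre. At the start both chips' centres lie between board x = -25 and +50 mm, within 35 mm of its middle line: the 120 mm foot, set down with its centre at x = -70 mm on the middle line, takes both in one stroke.

How it is judged:
On the way, in this order (a step that is already met when the one before it is completed fails the run):
1. the scraper is lifted off the desk in the gripper (height (world z) of scraper_center above 0.065 m and contact force between scraper and the fingers above 1 N), for 0.1 s.
2. the held scraper's foot is down on the board's top (within 5 mm), upright within 15 degrees (contact force between scraper and the fingers above 1 N and z of scraper_center in the frame of board below 0.074 m and angle between scraper_center's own z axis and vertical below 0.26 rad and x of scraper_center in the frame of board between -0.105 and 0.1 m and y of scraper_center in the frame of board between -0.08 and 0.08 m), for 0.1 s.
3. both chips are in the catch tray while the scraper is still held (x of chip_0_center in the frame of board between 0.088 and 0.167 m and y of chip_0_center in the frame of board between -0.076 and 0.076 m and z of each of chip_0_center, chip_1_center in the frame of board below 0.021 m and x of chip_1_center in the frame of board between 0.088 and 0.167 m and y of chip_1_center in the frame of board between -0.076 and 0.076 m and contact force between scraper and the fingers above 1 N), for 0.1 s.
At the end, for the whole second after the job is handed in: Both chips lie in the catch tray (centres past the board's +x edge, inside the tray walls and below the board's top), and the scraper stands released and at rest on the desk, upright within 10 degrees, beside and not on the board or tray (x of chip_0_center in the frame of board between 0.088 and 0.167 m and y of chip_0_center in the frame of board between -0.076 and 0.076 m and z of each of chip_0_center, chip_1_center in the frame of board below 0.021 m and x of chip_1_center in the frame of board between 0.088 and 0.167 m and y of chip_1_center in the frame of board between -0.076 and 0.076 m and height (world z) of scraper_center between 0.038 and 0.053 m and angle between scraper_center's own z axis and vertical below 0.17 rad and linear speed of scraper below 0.02 m/s and not (x of scraper_center in the frame of board between -0.095 and 0.175 m and y of scraper_center in the frame of board between -0.085 and 0.085 m)); the robot touches nothing.
It fails at once if the robot itself touches a chip (contact force between any of the fingers, the arm and chip_0 above 0.3 N or contact force between any of the fingers, the arm and chip_1 above 0.3 N).
It also fails if it takes over 51 s, if anything falls off the work surface, if the arm or the gripper's body presses on something with over 40 N, if the wrist force passes 120 N, or if a joint passes its speed limit or range.

### The arm

A 6-joint arm with a two-finger parallel gripper is mounted at the origin on a cart in front of the work surface, level with it; the furniture and walls round the work are solid. World frame = base frame: x ahead of the robot, y to its left, z up, the work surface at z = 0. Lengths are in m, angles in rad, forces in N, time in s.
With the tool pointing down it reaches from about 0.325 to 0.75 m from the base axis. Payload 7.6 kg.
Tool frame: the origin (TCP) lies midway between the tips of the shut fingers; the grasp point (between the pads) lies 19 mm behind it (env.hold_point_z is the distance from the TCP to the grasp point, in m); z points along the fingers, y is the line along which they close (so a half turn about z gives the same grasp; the last joint's range is limited). The gripper opens to 85 mm and grips with 20 to 120 N. Pads are 22 mm wide; open, the fingers measure 114 mm over their backs; the gripper's body (76 mm by 85 mm) begins 54 mm behind the grasp point. The pads swing forward as they close: fully open they stand 13 mm farther back than shut.
Start: joints at [-1.223, 0.052, 1.401, -0, 1.689, -0.07], TCP at [0.213, -0.48, 0.231] pointing down, gripper open.
Joint ranges: [-2.9, 2.9], [-0.91, 2.17], [0.12, 2.37], [-1.06, 4.2], [0.26, 2.73], [-2.93, 2.93]. Speed limits (rad/s): [2.57, 2.57, 3.01, 3.14, 3.14, 3.14].

### API

Orientations are given as a unit quaternion [w, x, y, z].
In Python, from workcell import status, optics, order, env gives the robot as it stands.
- The arm moves only by the shell command python3 -m jog 'ROWS' [OPENING] [FORCE]. ROWS is a JSON object of lists of equal length, an entry for each row: "offset": the shift along the world's x, y, z in m, a list of three; "spin": the turn about the world's z in degrees. A call has exactly 8 rows; each row is the pose to reach, as a shift and turn from the pose commanded when the call began; what a row does not reach only later rows make up. A row lasts 1/10 s, in which the tool goes at most 50 mm and 8.59 degrees, less where a joint would pass 70% of its speed; a pose out of reach is approached as far as the arm can. A call with a gripper value outside its range is refused whole. OPENING is the opening, from 0 (shut) to 1 (fully open), set as the call begins (- or left out, the last holds). The fingers move at their own pace and stop on an object; FORCE is the grip in N (left out, the last holds). Time passes only in rows, so rows that repeat a pose let the fingers close, or fill a call up. It gives the time, the measured TCP pose, the force, the opening and the grip force at its end, in the units of the state.
- status.observe(): the state, without advancing time (a new reading comes with each control period).
- optics.snapshot(name): name is "scene" or "top" or "wrist"; returns a dict with "frame" (420x560x3 uint8, blue, green, red), "range_z" (420x560 float32, m along the optical axis (not along the pixel's ray), 0 where there is no reading), "fx", "fy", "cx", "cy" (pixels), "D" ([k1, k2, p1, p2, k3] as OpenCV has them; the pictures are not rectified), "pose" (4x4, takes a point from camera to world coordinates). Camera axes: x right, y down, z forward; pixel columns grow to the right and rows downward; lengths in m; the calibration is good to about 2 mm. A picture is of the moment at which its call begins.
- order.job_done(): hands the job in; it is judged then, once.
The state is a dict: "time": time; "joint_positions": joint angles; "joint_velocities": joint speeds; "effort": joint torques, N m; "tcp_pos": TCP position; "orientation": TCP orientation; "wrist_force": force on the tool from outside, world axes, zero at the start; "torque": the same for the moment, N m; "grip_width": opening from 0.0 (shut) to 1.0 (fully open); "grasp_force": force on a finger pad.
Only numpy, scipy, OpenCV 4.12 (cv2) and the standard library are available. Lean on these libraries where they do the work, as an engineer would, in place of code of your own. Each camera call takes 0.05 s, during which the arm holds its last target. There are 200 camera calls.

## Working session

There is one attempt and no reset: what is moved stays moved. The work goes in short steps, Python scripts to look and compute and a shell command to move; the robot and the scene stay as the last step left them, time stands still between calls to the robot, and variables do not carry over. Pictures are saved under pics/ and viewed, at most 10 in all, crops included, and the job is handed in when it is done.

```bash
mkdir -p pics; python3 - <<'E'
from workcell import status, optics, env
import cv2, numpy as np
s=status.observe(); print(s['time'],s['tcp_pos'],s['orientation'],s['grip_width'],env.hold_point_z)
for n in("scene","top"):
    d=optics.snapshot(n); cv2.imwrite(f'pics/{n}0.png',d['frame']); np.savez(f'{n}0.npz',**d)
    print(n,d['pose'].round(3).tolist(),d['fx'],d['D'])
E
```

```text
0.0 [ 0.21294404 -0.47953364  0.23046031] [-7.90171391e-04  9.78254344e-01  2.07407332e-01 -1.09403057e-04] 1.0035356181845017 0.0187
scene [[-0.863, -0.328, 0.383, 0.009], [-0.504, 0.591, -0.63, 0.74], [-0.02, -0.737, -0.676, 0.902], [0.0, 0.0, 0.0, 1.0]] 528.5283994223239 [-0.10766085  0.          0.          0.          0.        ]
top [[-0.014, -0.996, 0.093, 0.4], [-1.0, 0.013, -0.002, -0.011], [0.001, -0.093, -0.996, 1.027], [0.0, 0.0, 0.0, 1.0]] 490.734747537933 [0.03993848 0.         0.         0.         0.        ]
```

View pics/top0.png

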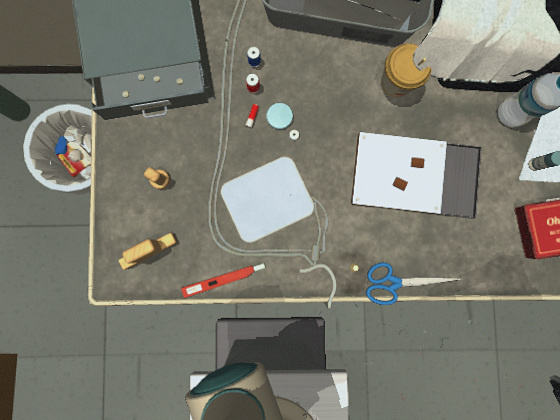

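View pics/scene0.png

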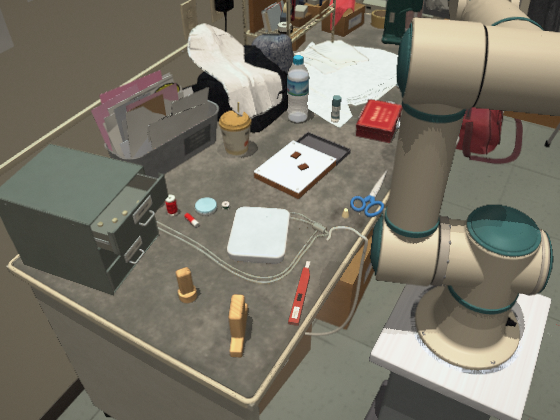

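Top view: the scraper is at about (148,250), with the stamp at (157,178). The white board spans (355..445, 133..213), with the tray on its right, and the chips are at (418,162) and (400,184). The scene view agrees. Next I'll measure these positions.

```bash
cat > h.py <<'E'
import cv2, numpy as np
def load(n): return dict(np.load(n))
def K(d): return np.array([[d['fx'],0,d['cx']],[0,d['fy'],d['cy']],[0,0,1.]],float)
def plane(d,px,z):
    u=cv2.undistortPoints(np.array(px,float).reshape(-1,1,2),K(d),d['D'].astype(float)).reshape(-1,2)
    r=np.c_[u,np.ones(len(u))]@d['pose'][:3,:3].T; o=d['pose'][:3,3]
    return o+r*((z-o[2])/r[:,2])[:,None]
def cloud(d,mask):
    v,u=np.nonzero(mask&(d['range_z']>0)); p=cv2.undistortPoints(np.c_[u,v].astype(float).reshape(-1,1,2),K(d),d['D'].astype(float)).reshape(-1,2)
    return (np.c_[p,np.ones(len(p))]*d['range_z'][v,u][:,None])@d['pose'][:3,:3].T+d['pose'][:3,3]
def box(m,u0,u1,v0,v1):
    o=np.zeros_like(m); o[v0:v1,u0:u1]=m[v0:v1,u0:u1]; return o
E
python3 - <<'E'
from h import *
d=load('top0.npz'); f=d['frame']; hsv=cv2.cvtColor(f,cv2.COLOR_BGR2HSV); H,S,V=[hsv[...,i].astype(int) for i in range(3)]
def rect(m,z,name):
    c=max(cv2.findContours(m.astype(np.uint8),0,2)[0],key=cv2.contourArea)
    p=plane(d,c[:,0]+0.0,z); r=cv2.minAreaRect((p[:,:2]*1000).astype(np.float32)); print(name,np.round(r[0],1),np.round(r[1],1),round(r[2],1)); return c
white=box((S<40)&(V>170),345,452,122,222)
c=max(cv2.findContours(white.astype(np.uint8),0,2)[0],key=cv2.contourArea)
rect(white,.024,'board')
chips=box((S>90)&(V<170),365,440,140,205)
for cc in cv2.findContours(chips.astype(np.uint8),0,2)[0]:
    if cv2.contourArea(cc)>30:
        r=cv2.minAreaRect((plane(d,cc[:,0],.030)[:,:2]*1000).astype(np.float32)); print('chip',r)
wood=box((S>70)&(V>100)&(H<30),105,190,225,280); rect(wood,.02,'scr')
P=cloud(d,wood); print(len(P),np.percentile(P[:,2],[2,50,98]))
for lo,hi in((.075,.1),(.012,.03)):
    q=P[(P[:,2]>lo)&(P[:,2]<hi)]; r=cv2.minAreaRect((q[:,:2]*1000).astype(np.float32)); print('z',lo,len(q),q.mean(0).round(4),np.round(r[0],1),np.round(r[1],1),r[2])
d=load('scene0.npz');hsv=cv2.cvtColor(d['frame'],cv2.COLOR_BGR2HSV); H,S,V=[hsv[...,i].astype(int) for i in range(3)]
P=cloud(d,box((S>70)&(V>100)&(H<30),220,255,285,365))
for lo,hi in((.082,.1),(.017,.027)):
    q=P[(P[:,2]>lo)&(P[:,2]<hi)]; r=cv2.minAreaRect((q[:,:2]*1000).astype(np.float32)); print('scene z',lo,len(q),q.mean(0).round(4),np.round(r[0],1),np.round(r[1],1),r[2])
im=load('top0.npz')['frame']; im=cv2.resize(im[220:285,105:195],None,fx=6,fy=6,interpolation=2); cv2.imwrite('pics/scr.png',im)
E
```

```text
board [ 553.5 -275.8] [180.  150.6] 82.6
chip ((528.574462890625, -274.3022766113281), (24.370012283325195, 17.61358642578125), 62.026607513427734)
chip ((571.8341674804688, -311.7691345214844), (22.4002685546875, 18.557043075561523), 87.70518493652344)
scr [393.8 266. ] [34.2 76.4] 28.6
732 [-0.00059432  0.08623304  0.09241149]
z 0.075 418 [0.3989 0.2432 0.0888] [399.  244.1] [25.7 59.4] 27.957517623901367
z 0.012 271 [0.4035 0.232  0.0218] [398.8 243.5] [ 23.6 120. ] 26.593669891357422
scene z 0.082 348 [0.3987 0.2485 0.0889] [400.5 246.2] [25.8 61.1] 26.002351760864258
scene z 0.017 204 [0.3829 0.2785 0.0223] [400.7 245.9] [ 23.6 120.9] 26.670822143554688
```

View pics/scr.png

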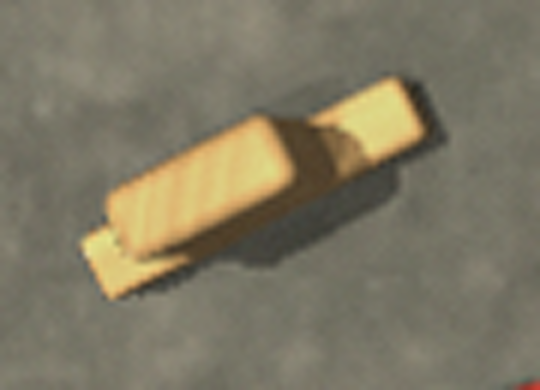

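```bash
python3 -m jog '{"offset":[[0.026,0.041,0],[0.052,0.082,0],[0.078,0.123,0],[0.104,0.164,0],[0.13,0.205,0],[0.156,0.246,0],[0.182,0.287,0],[0.208,0.328,0]],"spin":[6,12,18,24,30,36,42,48]}' 1
python3 -m jog '{"offset":[[0,0.045,0],[0,0.09,0],[0,0.135,0],[0,0.18,0],[0,0.225,0],[-0.005,0.27,0],[-0.012,0.315,0],[-0.02,0.36,0]],"spin":[6,12,18,24,30,36,42,44.8]}'
```

```text
time: 0.9
tcp_pos: [0.4216, -0.1499, 0.2312]
orientation: [0.0, 0.808, 0.589, -0.0]
wrist_force: [1.3, -0.7, -0.0]
grip_width: 1.001
grasp_force: 0.0
time: 1.7
tcp_pos: [0.4003, 0.2099, 0.231]
orientation: [-0.0, 0.523, 0.852, -0.0]
wrist_force: [1.4, -0.6, 0.2]
grip_width: 1.001
grasp_force: 0.0
```

```bash
python3 -m jog '{"offset":[[-0.001,0.02,0],[-0.001,0.035,-0.02],[-0.001,0.035,-0.06],[-0.001,0.035,-0.1],[-0.001,0.035,-0.13],[-0.001,0.035,-0.16],[-0.001,0.035,-0.18],[-0.001,0.035,-0.188]],"spin":[0,0,0,0,0,0,0,0]}'
python3 -m jog '{"offset":[[0,0,0],[0,0,0],[0,0,0],[0,0,0],[0,0,0],[0,0,0],[0,0,0],[0,0,0]],"spin":[0,0,0,0,0,0,0,0]}' 0 50
python3 - <<'E'
from workcell import status, optics
import cv2
print(status.observe())
cv2.imwrite('pics/grasp.png',optics.snapshot('scene')['frame'])
E
```

```text
time: 2.5
tcp_pos: [0.3986, 0.2424, 0.0408]
orientation: [-0.001, 0.524, 0.851, -0.002]
wrist_force: [-0.5, -0.3, 0.1]
grip_width: 0.997
grasp_force: 0.0
time: 3.3
tcp_pos: [0.4008, 0.2435, 0.0445]
orientation: [0.001, 0.524, 0.851, 0.001]
wrist_force: [-0.1, 0.7, 6.2]
grip_width: 0.297
grasp_force: 50.4
{'time': 3.3, 'joint_positions': array([ 4.67277719e-01,  4.72960216e-02,  1.79198983e+00, -3.93784786e-07,
        1.30002159e+00,  5.56211355e-04]), 'joint_velocities': array([-0.00070655, -0.00035125, -0.00125304,  0.00110019, -0.00089021,
       -0.00049022]), 'effort': array([ 9.74874623e-03, -3.13043118e+01, -2.95871079e+01,  5.85492875e-03,
       -1.72788883e-01,  3.71401475e-03]), 'tcp_pos': array([0.40075737, 0.24353112, 0.04449206]), 'orientation': array([5.98828740e-04, 5.24422698e-01, 8.51457297e-01, 9.73113470e-04]), 'wrist_force': array([-0.13438136,  0.6633566 ,  6.22303729]), 'torque': array([-0.05354066,  0.11894554, -0.01691321]), 'grasp_force': 50.36881864070892, 'grip_width': 0.29720468787438714}
```

View pics/grasp.png

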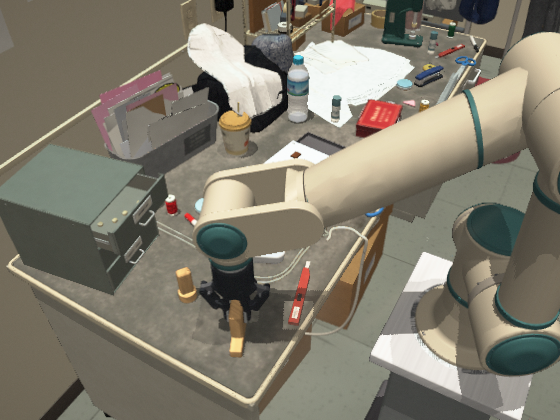

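The scraper is gripped upright. I'll lift it, then carry it to above board x = -70 mm.

```bash
python3 -m jog '{"offset":[[0,0,0.01],[0,0,0.03],[0,0,0.06],[0,0,0.09],[0,0,0.12],[0.01,-0.02,0.14],[0.02,-0.05,0.14],[0.035,-0.09,0.14]],"spin":[0,0,0,0,0,4,8,12]}'
python3 -m jog '{"offset":[[0.015,-0.04,0],[0.03,-0.08,0],[0.045,-0.12,0],[0.06,-0.16,0],[0.075,-0.2,0],[0.09,-0.24,0],[0.105,-0.28,0],[0.115,-0.32,0]],"spin":[5,11,16,22,27,33,38,43.9]}'
python3 -m jog '{"offset":[[0.006,-0.02,0],[0.012,-0.04,0],[0.012,-0.04,0],[0.012,-0.04,0],[0.012,-0.04,0],[0.012,-0.04,0],[0.012,-0.04,0],[0.012,-0.04,0]],"spin":[0,0,0,0,0,0,0,0]}'
python3 - <<'E'
from workcell import status, optics
import cv2,numpy as np
for n in('top','scene','wrist'):
    d=optics.snapshot(n); np.savez(n+'1.npz',**d); cv2.imwrite(f'pics/{n}1.png',d['frame'])
t,w=cv2.imread('pics/scene1.png'),cv2.imread('pics/wrist1.png')
t0=cv2.imread('pics/top1.png')[100:240,300:500]
cv2.imwrite('pics/m1.png',np.hstack([cv2.resize(t[60:240,180:420],(400,300)),cv2.resize(w,(400,300))]))
E
```

```text
time: 4.15
tcp_pos: [0.4351, 0.153, 0.1844]
orientation: [0.0, 0.43, 0.903, 0.001]
wrist_force: [0.3, 0.0, -2.2]
grip_width: 0.296
grasp_force: 49.5
time: 4.95
tcp_pos: [0.5502, -0.1685, 0.1833]
orientation: [-0.0, 0.062, 0.998, 0.0]
wrist_force: [0.8, 0.3, -1.6]
grip_width: 0.299
grasp_force: 49.5
time: 5.75
tcp_pos: [0.5621, -0.2064, 0.1835]
orientation: [0.0, 0.064, 0.998, 0.0]
wrist_force: [0.2, 0.4, -1.2]
grip_width: 0.301
grasp_force: 49.5
```

View pics/m1.png

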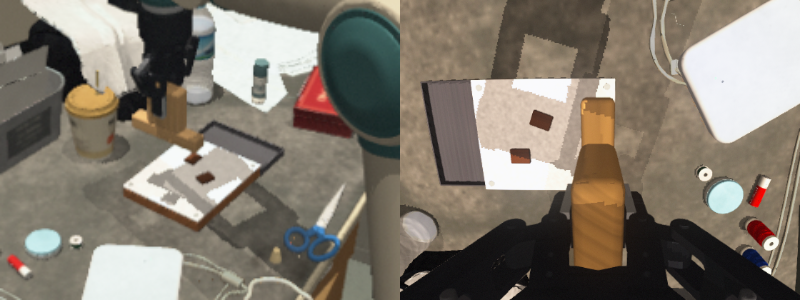

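The left half (scene) shows the scraper upright above the near end of the board. The right half (wrist) shows the foot parallel to the board end, with both chips ahead of it. I'll lower it gently.

```bash
python3 -m jog '{"offset":[[0,0,-0.03],[0,0,-0.06],[0,0,-0.085],[0,0,-0.1],[0,0,-0.107],[0,0,-0.11],[0,0,-0.112],[0,0,-0.113]],"spin":[0,0,0,0,0,0,0,0]}'
python3 -m jog '{"offset":[[0,0,-0.0005],[0,0,-0.001],[0,0,-0.0015],[0,0,-0.002],[0,0,-0.002],[0,0,-0.002],[0,0,-0.002],[0,0,-0.002]],"spin":[0,0,0,0,0,0,0,0]}'
```

```text
time: 6.7
tcp_pos: [0.5627, -0.2071, 0.0715]
orientation: [0.001, 0.064, 0.998, -0.0]
wrist_force: [0.0, -0.5, -1.6]
grip_width: 0.296
grasp_force: 49.6
time: 7.5
tcp_pos: [0.5621, -0.2069, 0.0685]
orientation: [0.0, 0.064, 0.998, -0.0]
wrist_force: [0.1, 0.5, 0.6]
grip_width: 0.299
grasp_force: 49.7
```

```bash
python3 -m jog '{"offset":[[0,0,-0.0005],[0,0,-0.001],[-0.0006,-0.005,-0.001],[-0.0013,-0.01,-0.001],[-0.0026,-0.02,-0.001],[-0.0039,-0.03,-0.001],[-0.0045,-0.035,-0.001],[-0.0052,-0.04,-0.001]],"spin":[0,0,0,0,0,0,0,0]}'
python3 -m jog '{"offset":[[-0.0006,-0.005,0],[-0.0013,-0.01,0],[-0.002,-0.015,0],[-0.0026,-0.02,0],[-0.0032,-0.025,0],[-0.0039,-0.03,0],[-0.0045,-0.035,0],[-0.0052,-0.04,0]],"spin":[0,0,0,0,0,0,0,0]}'
python3 - <<'E'
from workcell import status, optics
import cv2,numpy as np
w,t=[optics.snapshot(n)['frame'] for n in('wrist','scene')]
cv2.imwrite('pics/m2.png',np.hstack([cv2.resize(t[60:240,180:420],(400,300)),cv2.resize(w,(400,300))]))
E
```

```text
time: 8.3
tcp_pos: [0.5576, -0.2468, 0.0685]
orientation: [0.001, 0.064, 0.998, 0.0]
wrist_force: [-0.3, 2.4, 5.9]
grip_width: 0.299
grasp_force: 50.4
time: 9.1
tcp_pos: [0.5524, -0.2866, 0.0685]
orientation: [0.001, 0.064, 0.998, 0.0]
wrist_force: [1.1, 1.7, 5.5]
grip_width: 0.295
grasp_force: 50.4
```

View pics/m2.png

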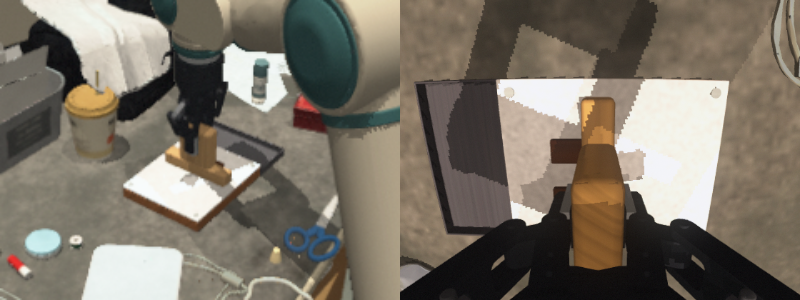

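Wrist view: both chips, at about (565,150) and (560,190), are flat against the leading face of the foot. I'll continue the stroke.

```bash
python3 -m jog '{"offset":[[-0.0006,-0.005,0],[-0.0013,-0.01,0],[-0.002,-0.015,0],[-0.0026,-0.02,0],[-0.0032,-0.025,0],[-0.0039,-0.03,0],[-0.0045,-0.035,0],[-0.0052,-0.04,0]],"spin":[0,0,0,0,0,0,0,0]}'
python3 -m jog '{"offset":[[-0.0006,-0.005,0],[-0.0013,-0.01,0],[-0.002,-0.015,0],[-0.0026,-0.02,0],[-0.0032,-0.025,0],[-0.0039,-0.03,0],[-0.0045,-0.035,0],[-0.0049,-0.038,0]],"spin":[0,0,0,0,0,0,0,0]}'
python3 -m jog '{"offset":[[0,0,0],[0,0,0],[0,0,0.001],[0,0,0.005],[0,0,0.02],[0,0,0.04],[0,0,0.06],[0,0,0.08]],"spin":[0,0,0,0,0,0,0,0]}'
python3 - <<'E'
from workcell import status, optics
import cv2,numpy as np
w,t=[optics.snapshot(n)['frame'] for n in('wrist','scene')]
cv2.imwrite('pics/m3.png',np.hstack([cv2.resize(t[60:240,180:420],(400,300)),cv2.resize(w,(400,300))]))
E
```

```text
time: 10.0
tcp_pos: [0.5472, -0.3266, 0.0685]
orientation: [0.001, 0.064, 0.998, 0.0]
wrist_force: [1.1, 3.1, 5.8]
grip_width: 0.295
grasp_force: 50.5
time: 10.8
tcp_pos: [0.5422, -0.3647, 0.0685]
orientation: [0.001, 0.064, 0.998, 0.0]
wrist_force: [0.3, 2.9, 6.6]
grip_width: 0.3
grasp_force: 50.5
time: 11.6
tcp_pos: [0.5415, -0.3649, 0.1491]
orientation: [0.0, 0.064, 0.998, -0.0]
wrist_force: [-0.1, 0.0, -2.0]
grip_width: 0.295
grasp_force: 49.5
```

View pics/m3.png

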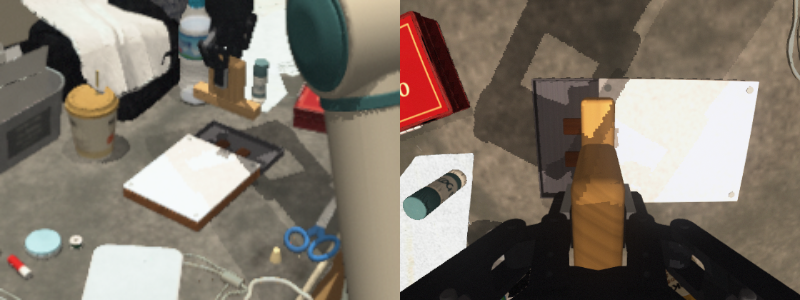

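Both chips lie flat in the tray, at about (222,142) and (240,152) in the scene half, and the board is bare. I'll return the scraper to its original clear spot.

```bash
python3 -m jog '{"offset":[[0,0.02,0.03],[0,0.06,0.035],[0,0.1,0.035],[0,0.14,0.035],[0,0.18,0.035],[0,0.22,0.035],[-0.01,0.26,0.035],[-0.02,0.3,0.035]],"spin":[0,-3,-7,-10,-14,-18,-21,-25]}'
python3 -m jog '{"offset":[[-0.016,0.04,0],[-0.032,0.08,0],[-0.048,0.12,0],[-0.064,0.16,0],[-0.08,0.2,0],[-0.096,0.24,0],[-0.112,0.28,0],[-0.121,0.308,0]],"spin":[-4,-8,-12,-16,-20,-24,-28,-30.9]}'
python3 -m jog '{"offset":[[0,0,0],[0,0,-0.03],[0,0,-0.06],[0,0,-0.09],[0,0,-0.115],[0,0,-0.13],[0,0,-0.135],[0,0,-0.136]],"spin":[0,0,0,0,0,0,0,0]}'
```

```text
time: 12.5
tcp_pos: [0.5207, -0.0632, 0.1814]
orientation: [-0.001, 0.28, 0.96, 0.0]
wrist_force: [0.5, 0.5, -1.2]
grip_width: 0.302
grasp_force: 49.7
time: 13.3
tcp_pos: [0.3989, 0.2451, 0.1818]
orientation: [-0.0, 0.525, 0.851, -0.0]
wrist_force: [1.1, 0.2, -2.0]
grip_width: 0.3
grasp_force: 49.7
time: 14.1
tcp_pos: [0.4004, 0.2426, 0.0458]
orientation: [-0.0, 0.525, 0.851, -0.001]
wrist_force: [-0.3, -0.0, -1.8]
grip_width: 0.299
grasp_force: 49.7
```

```bash
python3 -m jog '{"offset":[[0,0,-0.0005],[0,0,-0.001],[0,0,-0.0015],[0,0,-0.002],[0,0,-0.002],[0,0,-0.002],[0,0,-0.002],[0,0,-0.002]],"spin":[0,0,0,0,0,0,0,0]}'
```

```text
time: 14.9
tcp_pos: [0.4006, 0.2432, 0.0445]
orientation: [0.0, 0.524, 0.851, 0.0]
wrist_force: [-1.1, 0.3, 0.9]
grip_width: 0.298
grasp_force: 49.7
```

Contact with the desk. I'll release, then retreat upward.

```bash
python3 -m jog '{"offset":[[0,0,0],[0,0,0],[0,0,0],[0,0,0],[0,0,0],[0,0,0],[0,0,0],[0,0,0]],"spin":[0,0,0,0,0,0,0,0]}' 1
python3 -m jog '{"offset":[[0,0,0],[0,0,0.01],[0,0,0.03],[0,0,0.06],[0,0,0.1],[0,0,0.14],[0,0,0.18],[0,0,0.18]],"spin":[0,0,0,0,0,0,0,0]}'
python3 -m jog '{"offset":[[0,-0.04,0],[0,-0.08,0],[0,-0.12,0],[0,-0.16,0],[0,-0.2,0],[0,-0.2,0],[0,-0.2,0],[0,-0.2,0]],"spin":[0,0,0,0,0,0,0,0]}'
python3 - <<'E'
from workcell import optics
import cv2
cv2.imwrite('pics/end.png',optics.snapshot('scene')['frame'])
cv2.imwrite('pics/endt.png',optics.snapshot('top')['frame'])
E
```

```text
time: 15.7
tcp_pos: [0.4006, 0.2432, 0.0443]
orientation: [0.0, 0.524, 0.851, 0.0]
wrist_force: [1.1, -0.1, -0.6]
grip_width: 0.999
grasp_force: 0.0
time: 16.5
tcp_pos: [0.4024, 0.2441, 0.2316]
orientation: [0.003, 0.524, 0.851, 0.005]
wrist_force: [0.5, -0.6, -0.9]
grip_width: 0.999
grasp_force: 0.0
time: 17.3
tcp_pos: [0.4005, 0.0439, 0.2244]
orientation: [-0.0, 0.524, 0.852, 0.0]
wrist_force: [-0.4, -0.0, -0.2]
grip_width: 1.001
grasp_force: 0.0
```

View pics/end.png

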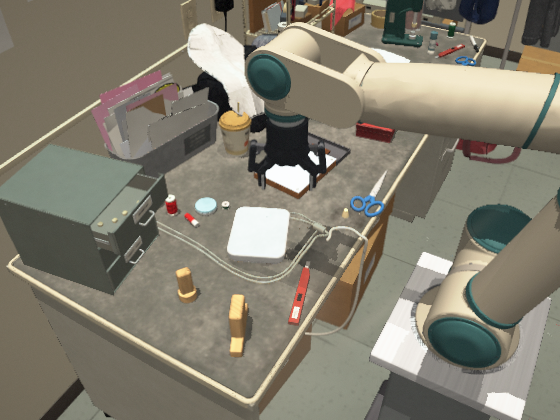

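View pics/endt.png

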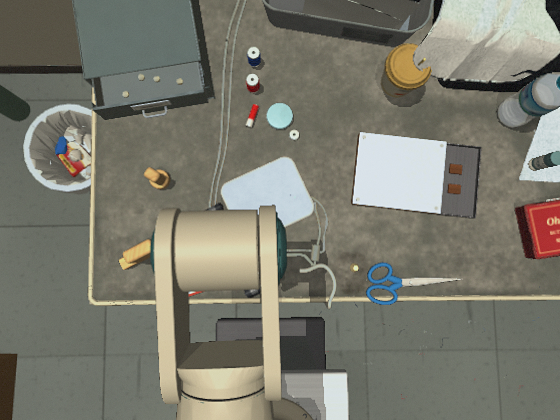

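The scene view shows the scraper upright at (237,320) with the gripper clear of it. The top view shows both chips in the tray, at (456,169) and (454,188).

```bash
python3 -c "
from workcell import order; print(order.job_done())"
```

```text
the job is handed in; nothing more can be done
None
```

The job is handed in, with no verdict returned; the last pictures show both chips in the catch tray and the scraper released, upright on the desk at its original spot.

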